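Catch control boxes from the lift-gate chute

ROBOT

A 6-joint arm with a two-finger parallel gripper is mounted at the origin on a cart in front of the work surface, level with it; the furniture and walls round the work are solid. World frame = base frame: x ahead of the robot, y to its left, z up, the work surface at z = 0. Lengths are in m, angles in rad, forces in N, time in s.
With the tool pointing down it reaches from about 0.35 to 1 m from the base axis. Payload 7.1 kg.
Tool frame: the origin (TCP) lies between the finger pads; the fingertips stand 8 mm ahead of it and the grasp point (between the pads) lies 11 mm behind it (manip.tip_reach is the distance from the TCP to the fingertips, in m); z points along the fingers, y is the line along which they close (so a half turn about z gives the same grasp; the last joint's range is limited). The gripper opens to 85 mm and grips with 20 to 120 N. Pads are 22 mm wide; open, the fingers measure 114 mm over their backs; the gripper's body (76 mm by 85 mm) begins 54 mm behind the grasp point. The pads swing forward as they close: fully open they stand 13 mm farther back than shut.
Start: joints at [1.291, 0.423, 1.63, -0, 1.089, -0.019], TCP at [0.161, 0.604, 0.239] pointing down, gripper open.
Joint ranges: [-3, 3], [-0.9, 2.11], [0.09, 2.58], [-1.31, 4.45], [0.11, 2.69], [-2.54, 2.54]. Speed limits (rad/s): [2.39, 2.39, 3.01, 3.14, 3.14, 3.14].

INTERFACE

Orientations are given as a 3x3 rotation matrix whose columns are the frame's x, y, z axes.
In Python, from plant import manip, vision, ticket gives the robot as it stands. The module is installed in compiled form; this text tells all that it offers.
- The arm moves only by the tool play_rows, never from a script. Its argument "increments" is one flat list of numbers, 6 for each row, row after row: the shift along the tool's x, y, z in m, then the turn, a rotation vector about the tool's x, y, z in degrees. A call has 1 to 5 rows; each row is the pose to reach, as a shift and turn from the pose commanded when the call began, along the tool's axes at that moment; what a row does not reach only later rows make up. A row lasts 1/10 s, in which the tool goes at most 50 mm and 8.59 degrees, less where a joint would pass 70% of its speed; a pose out of reach is approached as far as the arm can. A call with a gripper value outside its range is refused whole. "grip" is the opening in per cent of the stroke, from 0 (shut) to 100 (fully open), set as the call begins (left out, the last holds). The fingers move at their own pace and stop on an object; "squeeze" is the grip in N (left out, the last holds). Time passes only in rows, so rows that repeat a pose let the fingers close. It gives the time, the measured TCP pose, the force, the opening and the grip force at its end, in the units of the state.
- manip.sense(): the state, without advancing time (a new reading comes with each control period).
- vision.read_camera(name): name is "scene" or "top"; returns (picture, depth): 480x640x3 uint8, red, green, blue; 480x640 float32, m along the optical axis (not along the pixel's ray), 0 where there is no reading.
- vision.camera_info(name): a dict with "mtx" (3x3 intrinsics, pixels), "world_from_camera" (4x4, takes a point from camera to world coordinates). Camera axes: x right, y up, looking along -z (the intrinsics and any distortion apply to the point x, -y, -z); pixel columns grow to the right and rows downward; lengths in m; the calibration is good to about 2 mm. A picture is of the moment at which its call begins. camera_info takes no time and is no camera call.
- ticket.hand_in(): hands the job in; it is judged then, once.
The state is a dict: "clock": time; "q": joint angles; "joint_velocities": joint speeds; "joint_torque": joint torques, N m; "tcp_pos": TCP position; "tool_rot": TCP orientation; "ft_force": force on the tool from outside, world axes, zero at the start; "moment": the same for the moment, N m; "grip_width": opening from 0.0 (shut) to 1.0 (fully open); "grasp_force": force on a finger pad.
Only numpy, scipy, OpenCV 4.12 (cv2) and the standard library are available. Lean on these libraries where they do the work, as an engineer would, in place of code of your own. Each camera call takes 0.05 s, during which the arm holds its last target. There are 200 camera calls.

TASK

Pick up the blue catch tray by its handle, hold it under the mouth of the sloping chute and raise it so that the tray's far rim lifts the yellow gate right up; catch both black control boxes in the held tray as they slide out. Then lower the tray so that the gate drops shut, and set it down upright in the middle of the green mat with both boxes inside. Do not touch the boxes with the gripper, do not lift the gate by anything but the held tray, and leave the other things on the bench where they are.

Things in the scene. Friction and masses are not known exactly. Their poses are not given: they have to be found in the camera images.
- tray: Loose open-topped blue plastic catch tray, 158 (its x) x 108 (its y) x 60 mm high, walls and floor 4 mm, about 0.2 kg. Origin: centre of the underside of the tray itself (handle not counted), z up. A black handle sticks out of the middle of its -x wall, at the start roughly towards the robot. Stands on the bench at the start.
- tray_handle (a point): Grip point on the tray's straight black handle bar, at x = -127, z = 46 mm in the tray's frame. The bar runs along the tray's x from x = -86 to -171 mm, is 18 mm wide (y) and 24 mm high (34 to 58 mm above the underside); take it from above across its width.
- chute: Fixed polished aluminium chute on a grey stand. Origin: on the bench straight below the middle of the lip; +x runs level from the mouth up-chute (away from the robot), z up. Floor slopes 22 degrees, 82 mm wide. Stand begins 70 mm behind the lip, so a tray can enter under the mouth from the front. Boxes slide off within about 1 s once the gate is up, landing within 110 mm ahead of the lip (-x).
- chute_lip (a point): Middle of the chute's lip (its lower edge, top of the floor), 130 mm above the bench.
- gate (a joint): Height of the yellow lift gate, m: 0 shut, 0.052 fully up. A yellow plate 112 mm wide closes the mouth 6 mm in front of the lip; side arms join it to the flat yellow lift plate under the chute. It weighs about 0.08 kg and falls shut by itself. Pushing the lift plate straight up raises it; the boxes pass freely when it is up by about 0.040.
- lift_plate (a point): Centre of the underside of the gate's yellow lift plate: level, from 10 to 52 mm behind the lip (chute x) x 132 mm (chute y), 75 mm above the bench while shut; moves with the gate. The tray's far (+x) wall goes under its middle, tray square to the chute; with the tray's rim just (5 to 10 mm) below the lip the gate is up by about 0.05.
- box_a: Loose black control box with yellow keys, 72 x 58 x 34 mm, about 0.08 kg, its 72 mm side across the chute; the lower one waiting on the chute behind the gate. Origin: centre of its underside.
- box_a_mid (a point): Centre of box_a.
- box_b: Second such control box, just above the first on the chute. Origin: centre of its underside.
- box_b_mid (a point): Centre of box_b.
- mat: Fixed green mat 220 x 200 mm, 4 mm thick, lying on the bench. Origin: centre of its underside.
- reel: Bystander: loose red and white reel, 49 mm across, 34 mm high, at the back left.

How it is judged:
On the way, in this order (a step that is already met when the one before it is completed fails the run):
1. the tray, held off the bench, lifts the gate by more than 10 mm (value of joint gate above 0.01 m and height (world z) of tray above 0.012 m and contact force between tray and gate above 0.1 N and contact force between the fingers and tray above 1 N), for 0.05 s.
2. both boxes are caught in the tray while it is held off the bench (x of box_a_mid in the frame of tray between -0.078 and 0.078 m and y of box_a_mid in the frame of tray between -0.053 and 0.053 m and z of box_a_mid in the frame of tray between 0 and 0.06 m and x of box_b_mid in the frame of tray between -0.078 and 0.078 m and y of box_b_mid in the frame of tray between -0.053 and 0.053 m and z of box_b_mid in the frame of tray between 0 and 0.06 m and height (world z) of tray above 0.008 m and contact force between the fingers and tray above 1 N), for 0.2 s.
At the end, for the whole second after the job is handed in: Both boxes lie in the tray (their centres between its walls and below its rim); the tray stands upright (within 0.1 rad) on the green mat, its centre within 60 mm of the mat's centre, released and at rest; the gate is shut (below 6 mm) (x of box_a_mid in the frame of tray between -0.078 and 0.078 m and y of box_a_mid in the frame of tray between -0.053 and 0.053 m and z of box_a_mid in the frame of tray between 0 and 0.06 m and x of box_b_mid in the frame of tray between -0.078 and 0.078 m and y of box_b_mid in the frame of tray between -0.053 and 0.053 m and z of box_b_mid in the frame of tray between 0 and 0.06 m and horizontal distance between tray and mat below 0.06 m and height (world z) of tray below 0.012 m and angle between tray's own z axis and vertical below 0.1 rad and value of joint gate below 0.006 m and linear speed of tray below 0.02 m/s and linear speed of each of box_a, box_b below 0.03 m/s and contact force between the fingers and tray below 0.2 N); the robot touches nothing.
It fails at once if the gripper touches a control box (contact force between the fingers and box_a above 1 N or contact force between the fingers and box_b above 1 N).
It fails at once if the gripper lifts the gate itself (contact force between the arm and gate above 1 N and value of joint gate above 0.01 m).
It fails at once if the gripper lifts the gate itself with its fingers (contact force between the fingers and gate above 1 N and value of joint gate above 0.01 m).
It fails at once if a control box falls beside the tray ((height (world z) of box_a_mid below 0.06 m and horizontal distance between box_a_mid and tray above 0.11 m) or (height (world z) of box_b_mid below 0.06 m and horizontal distance between box_b_mid and tray above 0.11 m)).
It fails at once if the reel is moved by more than 40 mm (distance of reel from where it was at the start of the episode above 0.04 m).
It also fails if it takes over 70 s, if anything falls off the work surface, if the arm or the gripper's body presses on something with over 40 N, if the wrist force passes 120 N, or if a joint passes its speed limit or range.

## Working session

There is one attempt and no reset: what is moved stays moved. The work goes in short steps, Python scripts to look and compute and a tool call to move; the robot and the scene stay as the last step left them, time stands still between calls to the robot, and variables do not carry over. Pictures are saved under pics/ and viewed, at most 10 in all, crops included, and the job is handed in when it is done.

Besides the shell and the picture viewer there is one more tool, called after ">>>" as a command line: name --argument value ..., lists and objects as JSON in quotes. play_rows: Moves the arm, as the interface text tells. Its arguments: {"type":"object","properties":{"increments":{"type":"array"},"grip":{"type":"number"},"squeeze":{"type":"number"}},"required":["increments"]}

```bash
mkdir -p pics; cat > h.py <<'E'
from plant import manip, vision, ticket
import numpy as np, cv2
def snap(n,f):
    p,d=vision.read_camera(n); np.savez('pics/'+f+'.npz',p=p,d=d); cv2.imwrite('pics/'+f+'.png',p[:,:,::-1]); return p,d
def world(n,d,u,v):
    c=vision.camera_info(n);K=np.array(c['mtx']);T=np.array(c['world_from_camera'])
    u=np.asarray(u,float);v=np.asarray(v,float)
    z=d[v.astype(int),u.astype(int)]
    P=np.stack([(u-K[0,2])/K[0,0]*z,-(v-K[1,2])/K[1,1]*z,-z],-1)
    return P@T[:3,:3].T+T[:3,3]
def st():
    s=manip.sense()
    for k in ['clock','q','tcp_pos','tool_rot','ft_force','grip_width','grasp_force']: print(k,np.round(s[k],4).tolist())
E
python3 - <<'E'
from h import *
for n in ['scene','top']:
    p,d=snap(n,n+'0'); c=vision.camera_info(n); print(n,{k:np.round(v,3).tolist() if not isinstance(v,str) else v for k,v in c.items()})
st()
E
```

```text
scene {'mtx': [[433.982, 0.0, 314.001], [0.0, 433.982, 247.342], [0.0, 0.0, 1.0]], 'world_from_camera': [[-0.731, 0.543, -0.413, 0.227], [-0.682, -0.574, 0.453, 0.488], [0.009, 0.613, 0.79, 0.85], [0.0, 0.0, 0.0, 1.0]]}
top {'mtx': [[528.678, 0.0, 320.66], [0.0, 528.678, 241.973], [0.0, 0.0, 1.0]], 'world_from_camera': [[-0.013, 0.996, -0.09, 0.512], [-1.0, -0.014, -0.013, 0.074], [-0.014, 0.089, 0.996, 1.342], [0.0, 0.0, 0.0, 1.0]]}
clock 0.1
q [1.291, 0.4238, 1.6306, -0.0, 1.0886, -0.019]
tcp_pos [0.161, 0.6034, 0.2386]
tool_rot [[-0.9662, 0.2579, -0.0004], [0.2579, 0.9662, -0.0014], [-0.0, -0.0014, -1.0]]
ft_force [-0.357, 0.4554, 0.1159]
grip_width 1.0011
grasp_force 0.0
```

View pics/scene0.png

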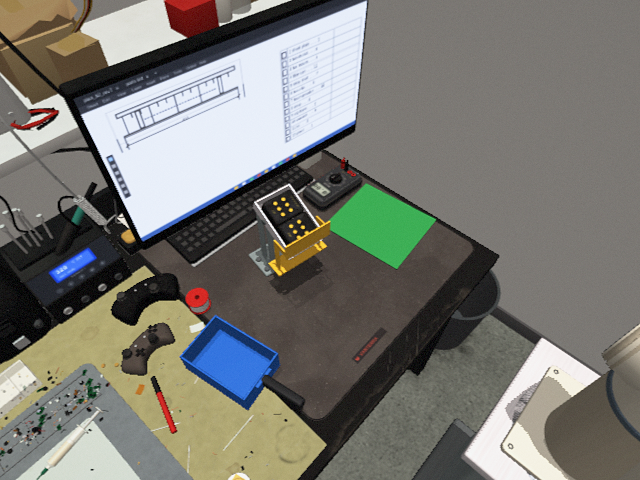

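View pics/top0.png

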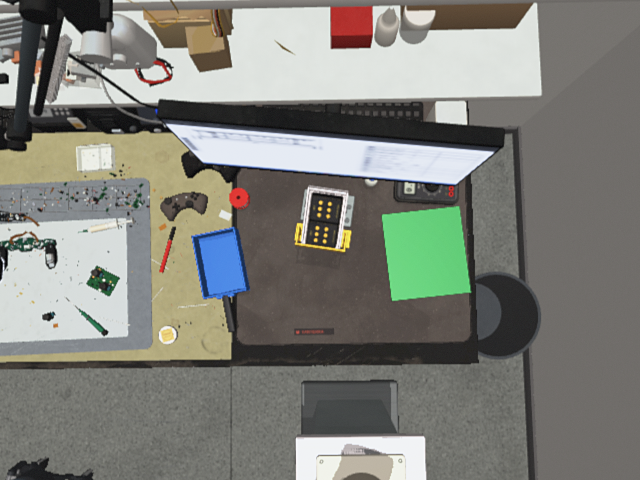

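The top view shows the tray's rim at about (193–247, 228–300), its handle ending near (233,330), the chute mouth near (322,240), the mat centred near (427,253) and the reel at (238,198). Next I'll measure these in world coordinates.

```bash
python3 - <<'E'
from h import *
z=np.load('pics/top0.npz');p,d=z['p'].astype(int),z['d']
vv,uu=np.mgrid[:480,:640]; W=world('top',d,uu.ravel(),vv.ravel()).reshape(480,640,3)
r,g,b=p[...,0],p[...,1],p[...,2]
def rect(m,n):
    P=W[m][:,:2].astype(np.float32)*1000; (c,s,a)=cv2.minAreaRect(P); print(n,len(P),np.round(c,1),np.round(s,1),round(a,1),'z',np.percentile(W[m][:,2],[5,50,95]).round(3))
    print(cv2.boxPoints((c,s,a)).round(0).tolist())
roi=(uu>185)&(uu<255)&(vv>220)&(vv<305)
rect(roi&(b>120)&(b>r*1.8)&(W[...,2]>.05),'trayrim')
rect((uu>210)&(uu<245)&(vv>296)&(vv<340)&(W[...,2]>.04)&(W[...,2]<.08)&(r<70)&(b<90),'handle')
rect((g>150)&(r<120)&(b<150)&(uu>370)&(uu<480),'mat')
yr=(uu>285)&(uu<365)&(vv>180)&(vv<260)
m=yr&(r>150)&(g>120)&(b<90)&(vv>218)
for zl,zh in [(.06,.1),(.1,.15),(.15,.25)]:
    k=m&(W[...,2]>zl)&(W[...,2]<zh)
    if k.sum()>5: rect(k,('yel',zl))
k=yr&(r>170)&(g>170)&(b>170)&(W[...,2]>.1); rect(k,'chute walls')
i=cv2.resize(cv2.imread('pics/top0.png')[170:270,270:380],None,fx=6,fy=6,interpolation=cv2.INTER_CUBIC); 
j=cv2.resize(cv2.imread('pics/scene0.png')[175:285,240:340],None,fx=5,fy=5,interpolation=cv2.INTER_CUBIC)
cv2.imwrite('pics/c1.png',i); cv2.imwrite('pics/c2.png',j)
E
```

```text
trayrim 436 [586.8 240.1] [170.4 322.7] 3.7 z [0.052 0.059 0.065]
[[491.0, 396.0], [512.0, 74.0], [682.0, 85.0], [661.0, 407.0]]
handle 171 [456.6 314.3] [85.1 16.5] 11.6 z [0.046 0.056 0.061]
[[413.0, 314.0], [417.0, 298.0], [500.0, 315.0], [497.0, 331.0]]
mat 6851 [594.2 -96.9] [221.  354.8] 5.4 z [-0.001  0.004  0.009]
[[468.0, 69.0], [501.0, -284.0], [721.0, -263.0], [688.0, 90.0]]
('yel', 0.06) 117 [643.1  85.7] [131.3  41.7] 80.8 z [0.076 0.081 0.085]
[[612.0, 24.0], [653.0, 18.0], [674.0, 147.0], [633.0, 154.0]]
('yel', 0.15) 248 [627.8  88.2] [111.9  46.9] 80.9 z [0.163 0.175 0.19 ]
[[596.0, 37.0], [642.0, 29.0], [660.0, 140.0], [614.0, 147.0]]
chute walls 558 [624.1  88.8] [ 90.  215.8] 80.6 z [0.136 0.173 0.204]
[[510.0, 62.0], [723.0, 27.0], [738.0, 115.0], [525.0, 151.0]]
```

View pics/c1.png

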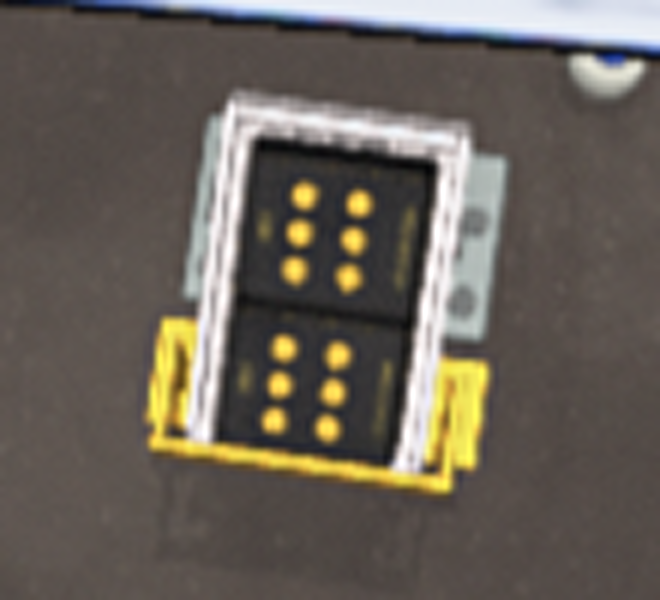

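View pics/c2.png

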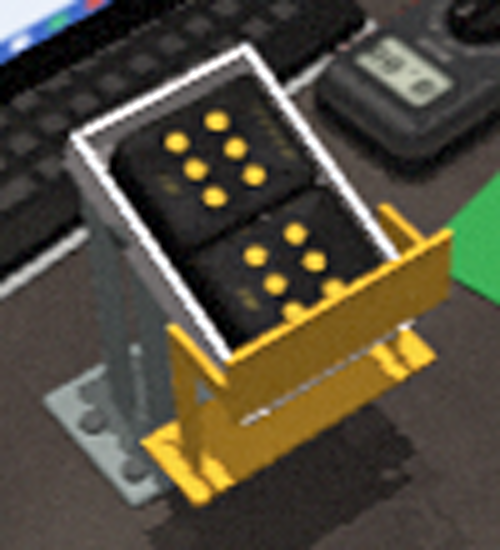

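The crops show the chute's axis turned about -9°, with both boxes behind the gate. The lip works out at about (0.6125, 0.091), and the tray's handle centre is at (0.457, 0.314) with yaw about 11.5°. I'll recheck the mat and the tray rim and work out the first move.

```bash
cat >> h.py <<'E'
from scipy.spatial.transform import Rotation as Ro
def go(x,y,z,yaw):
    s=manip.sense();R=np.array(s['tool_rot']);c,n=np.cos(np.radians(yaw)),np.sin(np.radians(yaw))
    T=np.array([[-c,-n,0],[-n,c,0],[0,0,-1.]]) # tool y = tray y, tool x=-tray x
    print('inc',np.round(R.T@(np.array([x,y,z])-s['tcp_pos']),4).tolist(),np.round(Ro.from_matrix(R.T@T).as_rotvec(degrees=True),2).tolist())
E
python3 - <<'E'
from h import *
z=np.load('pics/top0.npz');p,d=z['p'].astype(int),z['d']
vv,uu=np.mgrid[:480,:640]; W=world('top',d,uu.ravel(),vv.ravel()).reshape(480,640,3)
r,g,b=p[...,0],p[...,1],p[...,2]
def rect(m,n):
    q=cv2.morphologyEx(m.astype(np.uint8),cv2.MORPH_OPEN,np.ones((3,3))) if n=='mat' else m
    _,l,s,_=cv2.connectedComponentsWithStats(q.astype(np.uint8)); m=l==1+np.argmax(s[1:,4])
    P=W[m][:,:2].astype(np.float32)*1000; (c,s,a)=cv2.minAreaRect(P); print(n,len(P),np.round(c,1),np.round(s,1),round(a,1),P.mean(0))
rect((g>150)&(r<120)&(b<150)&(uu>370)&(uu<480)&(abs(W[...,2])<.02),'mat')
rect((uu>185)&(uu<255)&(vv>220)&(vv<305)&(b>100)&(b>r*1.8)&(W[...,2]>.05)&(W[...,2]<.07),'rim')
go(.458,.3147,.15,11.5)
E
```

```text
mat 6809 [ 601.3 -173.7] [221. 200.] 5.3 [ 600.422   -173.69441]
rim 432 [578.  339.2] [163.5 108.9] 11.1 [568.6736 335.5145]
inc [-0.3614, -0.2022, 0.0889] [-0.08, -0.02, -26.44]
```

>>> play_rows --increments '[-0.36, -0.202, 0.088, 0, 0, -26.4, -0.36, -0.202, 0.088, 0, 0, -26.4, -0.36, -0.202, 0.088, 0, 0, -26.4, -0.36, -0.202, 0.088, 0, 0, -26.4, -0.36, -0.202, 0.088, 0, 0, -26.4]' --grip 100 --squeeze 120

```text
clock: 0.6
tcp_pos: [0.3343, 0.4347, 0.1875]
tool_rot: [[-0.98, -0.2, -0.0], [-0.2, 0.98, -0.0], [0.0, -0.0, -1.0]]
ft_force: [-0.5, 0.1, -0.8]
grip_width: 1.002
grasp_force: 0.0
```

```bash
python3 -c "
from h import *
st();go(.456,.3147,.12,11.4)"
```

```text
clock 0.6
q [0.8935, 0.3799, 1.8399, -0.0, 0.922, -0.8787]
tcp_pos [0.3343, 0.4347, 0.1875]
tool_rot [[-0.9798, -0.2, -0.0001], [-0.2, 0.9798, -0.0002], [0.0002, -0.0002, -1.0]]
ft_force [-0.5495, 0.1274, -0.8496]
grip_width 1.0017
grasp_force 0.0
inc [-0.0952, -0.1419, 0.0675] [-0.01, -0.01, 0.14]
```

>>> play_rows --increments '[-0.095, -0.142, 0.067, 0, 0, 0, -0.095, -0.142, 0.067, 0, 0, 0, -0.095, -0.142, 0.067, 0, 0, 0, -0.095, -0.142, 0.067, 0, 0, 0, -0.095, -0.142, 0.067, 0, 0, 0]'

```text
clock: 1.1
tcp_pos: [0.4561, 0.3126, 0.1191]
tool_rot: [[-0.981, -0.194, -0.002], [-0.194, 0.981, -0.002], [0.003, -0.002, -1.0]]
ft_force: [-1.0, 1.0, 0.8]
grip_width: 1.001
grasp_force: 0.0
```

```bash
python3 -c "
from h import *
st();go(.456,.3147,.035,11.4)
p,d=snap('top','top1')
i=cv2.resize(cv2.imread('pics/top1.png')[210:360,160:290],None,fx=4,fy=4,interpolation=cv2.INTER_CUBIC);cv2.imwrite('pics/c3.png',i)"
```

```text
clock 1.1
q [0.5797, 0.4899, 1.8645, -0.0007, 0.7903, -1.1863]
tcp_pos [0.4561, 0.3126, 0.1191]
tool_rot [[-0.9809, -0.1944, -0.0024], [-0.1944, 0.9809, -0.0021], [0.0027, -0.0016, -1.0]]
ft_force [-0.9738, 0.9656, 0.788]
grip_width 1.0012
grasp_force 0.0
inc [-0.0005, 0.0022, 0.0841] [-0.09, -0.16, -0.19]
```

View pics/c3.png

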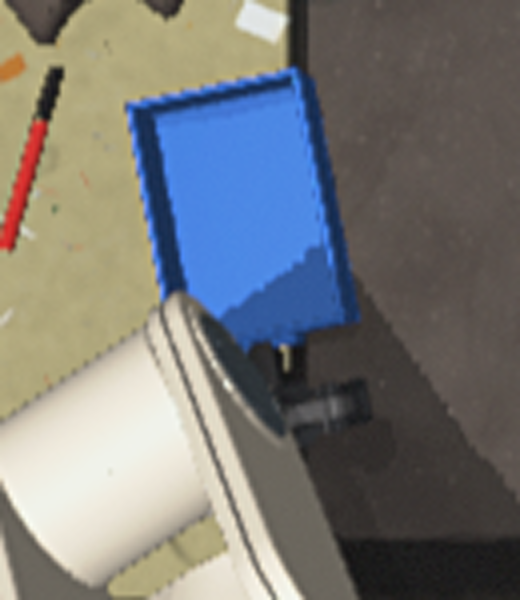

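The gripper's right finger is at about (345,405) in the crop and the arm hides the handle, which matches the plan. I'll descend.

>>> play_rows --increments '[0, 0.001, 0.04, 0, 0, 0, 0, 0.001, 0.07, 0, 0, 0, 0, 0.001, 0.084, 0, 0, 0, 0, 0.001, 0.084, 0, 0, 0]'

```text
clock: 1.55
tcp_pos: [0.4529, 0.3169, 0.0357]
tool_rot: [[-0.98, -0.2, -0.003], [-0.2, 0.98, -0.002], [0.003, -0.001, -1.0]]
ft_force: [-0.6, 0.3, -0.1]
grip_width: 0.998
grasp_force: 0.0
```

>>> play_rows --increments '[0, 0, 0, 0, 0, 0, 0, 0, 0, 0, 0, 0, 0, 0, 0, 0, 0, 0, 0, 0, 0, 0, 0, 0, 0, 0, 0, 0, 0, 0]' --grip 0 --squeeze 120

```text
clock: 2.05
tcp_pos: [0.4548, 0.3169, 0.0378]
tool_rot: [[-0.98, -0.199, 0.001], [-0.199, 0.98, 0.0], [-0.001, 0.0, -1.0]]
ft_force: [-0.8, -0.8, 9.2]
grip_width: 0.186
grasp_force: 116.7
```

>>> play_rows --increments '[0, 0, 0, 0, 0, 0, 0, 0, 0, 0, 0, 0, 0, 0, 0, 0, 0, 0, 0, 0, 0, 0, 0, 0]'

```text
clock: 2.45
tcp_pos: [0.455, 0.3169, 0.038]
tool_rot: [[-0.98, -0.198, 0.001], [-0.198, 0.98, 0.0], [-0.001, 0.0, -1.0]]
ft_force: [-2.0, -1.8, 7.6]
grip_width: 0.184
grasp_force: 116.7
```

>>> play_rows --increments '[0, 0, -0.015, 0, 0, 0, 0, 0, -0.03, 0, 0, 0, 0, 0, -0.03, 0, 0, 0, 0, 0, -0.03, 0, 0, 0]'

```text
clock: 2.85
tcp_pos: [0.455, 0.3171, 0.0679]
tool_rot: [[-0.98, -0.199, 0.001], [-0.199, 0.98, 0.001], [-0.001, 0.001, -1.0]]
ft_force: [-0.4, 0.8, -1.7]
grip_width: 0.192
grasp_force: 117.5
```

```bash
cat >> h.py <<'E'
def tray(n,f,u0,u1,v0,v1,zlo):
    p,d=snap(n,f);p=p.astype(int);vv,uu=np.mgrid[:480,:640];W=world(n,d,uu.ravel(),vv.ravel()).reshape(480,640,3)
    r,g,b=p[...,0],p[...,1],p[...,2]
    m=(uu>u0)&(uu<u1)&(vv>v0)&(vv<v1)&(b>100)&(b>r*1.8)
    def fit(k,nm):
        P=W[k]; 
        for _ in range(3):
            A=np.c_[P[:,:2],np.ones(len(P))];c,*_=np.linalg.lstsq(A,P[:,2],rcond=None);e=P[:,2]-A@c;P=P[abs(e)<max(2*e.std(),.002)]
        print(nm,len(P),'slopes deg x,y',np.degrees(c[:2]).round(2),'mean',P.mean(0).round(4))
    zz=W[...,2]
    fl=m&(zz<zlo+.02)&(zz>zlo-.01); rim=m&(zz>zlo+.05)&(zz<zlo+.075)
    fit(fl,'floor');fit(rim,'rim')
    P=W[rim][:,:2].astype(np.float32)*1000;c,s,a=cv2.minAreaRect(P);print('rect',np.round(c,1),np.round(s,1),round(a,1))
E
python3 -c "
from h import *
st();tray('scene','sc2',170,290,310,420,.03)"
```

```text
clock 2.85
q [0.5873, 0.5751, 1.8793, 0.0, 0.6856, -1.1835]
tcp_pos [0.455, 0.3171, 0.0679]
tool_rot [[-0.9801, -0.1986, 0.0013], [-0.1986, 0.9801, 0.0009], [-0.0015, 0.0006, -1.0]]
ft_force [-0.3661, 0.7734, -1.6934]
grip_width 0.1918
grasp_force 117.4715
floor 1883 slopes deg x,y [-0.21 -0.28] mean [0.5922 0.35   0.0329]
rim 367 slopes deg x,y [ 0.15 -0.06] mean [0.5856 0.3677 0.0883]
rect [577.4 341.4] [164.9 108.4] 10.7
```

The tray is held level with its underside at z ≈ 0.029, so the TCP is 39 mm above the tray's origin. I'll back off, then go to the pose in front of the chute.

>>> play_rows --increments '[0.03, 0.006, 0, 0, 0, 0, 0.061, 0.012, 0, 0, 0, 0, 0.061, 0.012, 0, 0, 0, 0]'

```text
clock: 3.2
tcp_pos: [0.3878, 0.3147, 0.0659]
tool_rot: [[-0.98, -0.2, -0.005], [-0.2, 0.98, -0.004], [0.006, -0.003, -1.0]]
ft_force: [0.7, -0.6, -2.0]
grip_width: 0.186
grasp_force: 117.3
```

```bash
python3 -c "
from h import *
st();go(.3934,.1265,.065,-9.2)"
```

```text
clock 3.2
q [0.6578, 0.5273, 1.9963, 0.0005, 0.6245, -1.1147]
tcp_pos [0.3878, 0.3147, 0.0659]
tool_rot [[-0.9798, -0.2, -0.0053], [-0.1999, 0.9798, -0.0037], [0.0059, -0.0026, -1.0]]
ft_force [0.6779, -0.5589, -2.0326]
grip_width 0.1859
grasp_force 117.2992
inc [0.0321, -0.1855, 0.0016] [-0.21, -0.31, 20.73]
```

>>> play_rows --increments '[0.006, -0.03, 0, 0, 0, 4, 0.013, -0.075, 0, 0, 0, 9, 0.02, -0.12, 0, 0, 0, 14, 0.026, -0.16, 0, 0, 0, 18, 0.032, -0.184, 0, 0, 0, 20.7]'

```text
clock: 3.7
tcp_pos: [0.3976, 0.1275, 0.0668]
tool_rot: [[-0.986, 0.164, -0.001], [0.164, 0.986, -0.0], [0.001, -0.0, -1.0]]
ft_force: [1.1, 1.1, -2.2]
grip_width: 0.187
grasp_force: 117.5
```

>>> play_rows --increments '[0, 0, 0, 0, 0, 0, 0, 0, 0, 0, 0, 0, 0, 0, 0, 0, 0, 0]'

```text
clock: 4.0
tcp_pos: [0.3982, 0.1305, 0.067]
tool_rot: [[-0.987, 0.16, 0.001], [0.16, 0.987, 0.0], [-0.001, 0.0, -1.0]]
ft_force: [1.0, -0.1, -2.2]
grip_width: 0.189
grasp_force: 117.6
```

```bash
python3 -c "
from h import *
st();go(.3934,.1265,.046,-9.2);tray('top','top3',230,400,200,340,.027)"
```

```text
clock 4.0
q [0.2882, 0.4502, 2.1715, 0.0001, 0.5192, -1.1223]
tcp_pos [0.3982, 0.1305, 0.067]
tool_rot [[-0.9872, 0.1597, 0.0006], [0.1597, 0.9872, 0.0002], [-0.0006, 0.0003, -1.0]]
ft_force [0.953, -0.0612, -2.1834]
grip_width 0.1894
grasp_force 117.5878
inc [0.0041, -0.0047, 0.021] [0.02, 0.03, 0.01]
floor 2238 slopes deg x,y [-0.3  -0.26] mean [0.5247 0.1098 0.0323]
rim 375 slopes deg x,y [-0.24 -0.6 ] mean [0.5187 0.1118 0.0878]
rect [522.4 110.6] [107.8 164.6] 80.4
```

View pics/top3.png

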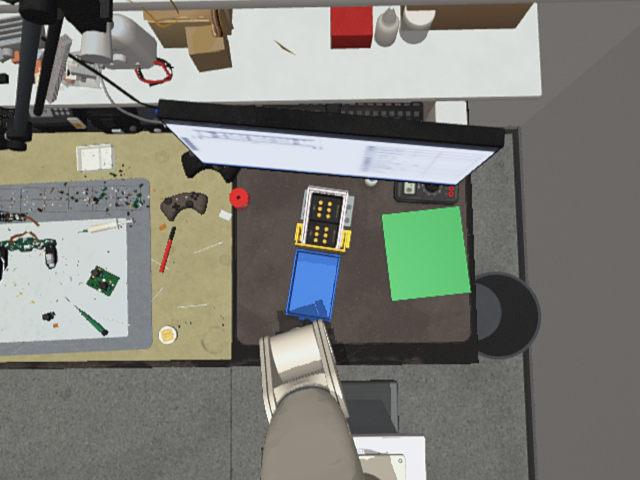

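The tray sits at (288–341, 250–320), in line with the chute and about 5 mm to its left. I'll correct that, lower the tray and slide it under.

>>> play_rows --increments '[0.004, -0.0047, 0.01, 0, 0, 0, 0.004, -0.0047, 0.021, 0, 0, 0, 0.004, -0.0047, 0.021, 0, 0, 0, 0.004, -0.0047, 0.021, 0, 0, 0]'

```text
clock: 4.45
tcp_pos: [0.3929, 0.1263, 0.0458]
tool_rot: [[-0.987, 0.16, -0.001], [0.16, 0.987, -0.0], [0.001, -0.0, -1.0]]
ft_force: [0.5, 0.3, -1.4]
grip_width: 0.187
grasp_force: 117.6
```

>>> play_rows --increments '[-0.012, 0, 0, 0, 0, 0, -0.025, 0, 0, 0, 0, 0, -0.038, 0, 0, 0, 0, 0, -0.05, 0, 0, 0, 0, 0, -0.05, 0, 0, 0, 0, 0]'

```text
clock: 4.95
tcp_pos: [0.4451, 0.1177, 0.0464]
tool_rot: [[-0.987, 0.162, 0.003], [0.162, 0.987, 0.001], [-0.003, 0.001, -1.0]]
ft_force: [-0.7, 0.5, -1.4]
grip_width: 0.192
grasp_force: 117.6
```

```bash
python3 -c "
from h import *
st();go(.4428,.1185,.1015,-9.2);tray('top','top4',230,400,200,340,.007)
p=np.load('pics/top4.npz')
"
```

```text
clock 4.95
q [0.2327, 0.5298, 2.0893, -0.0001, 0.5193, -1.1756]
tcp_pos [0.4451, 0.1177, 0.0464]
tool_rot [[-0.9868, 0.1617, 0.003], [0.1617, 0.9868, 0.0007], [-0.0029, 0.0012, -1.0]]
ft_force [-0.6972, 0.4912, -1.4205]
grip_width 0.1921
grasp_force 117.6227
inc [0.0023, 0.0005, -0.0551] [0.07, 0.17, -0.11]
floor 1683 slopes deg x,y [-0.09 -0.24] mean [0.5564 0.0999 0.0121]
rim 214 slopes deg x,y [ 0.26 -0.25] mean [0.5334 0.1066 0.0678]
rect [553.9 100.1] [107.8 133.7] 80.4
```

>>> play_rows --increments '[0, 0, -0.011, 0, 0, 0, 0, 0, -0.024, 0, 0, 0, 0, 0, -0.038, 0, 0, 0, 0, 0, -0.05, 0, 0, 0, 0, 0, -0.055, 0, 0, 0]'

```text
clock: 5.5
tcp_pos: [0.4425, 0.118, 0.1028]
tool_rot: [[-0.987, 0.16, 0.002], [0.16, 0.987, 0.001], [-0.002, 0.001, -1.0]]
ft_force: [-0.7, -0.2, -3.1]
grip_width: 0.188
grasp_force: 117.5
```

>>> play_rows --increments '[0, 0, 0, 0, 0, 0, 0, 0, 0, 0, 0, 0, 0, 0, 0, 0, 0, 0, 0, 0, 0, 0, 0, 0, 0, 0, 0, 0, 0, 0]'

```text
clock: 6.0
tcp_pos: [0.4417, 0.1177, 0.1005]
tool_rot: [[-0.987, 0.161, -0.001], [0.161, 0.987, -0.0], [0.001, -0.001, -1.0]]
ft_force: [-1.0, 0.3, -6.3]
grip_width: 0.186
grasp_force: 117.6
```

>>> play_rows --increments '[0, 0, 0, 0, 0, 0, 0, 0, 0, 0, 0, 0, 0, 0, 0, 0, 0, 0, 0, 0, 0, 0, 0, 0, 0, 0, 0, 0, 0, 0]'

```text
clock: 6.5
tcp_pos: [0.4422, 0.1178, 0.101]
tool_rot: [[-0.987, 0.161, -0.0], [0.161, 0.987, -0.0], [0.0, -0.0, -1.0]]
ft_force: [-0.3, -0.9, -4.2]
grip_width: 0.189
grasp_force: 118.0
```

```bash
python3 -c "
from h import *
st();snap('scene','sc5');p,d=snap('top','top5')
i=cv2.imread('pics/top5.png')[170:330,250:390];j=cv2.imread('pics/scene5.png') if 0 else cv2.imread('pics/sc5.png')[175:335,240:380]
cv2.imwrite('pics/c5.png',cv2.resize(np.hstack([i,j]),None,fx=2.8,fy=2.8,interpolation=cv2.INTER_CUBIC))"
```

```text
clock 6.5
q [0.2343, 0.4151, 2.0797, 0.0, 0.6471, -1.1751]
tcp_pos [0.4422, 0.1178, 0.101]
tool_rot [[-0.987, 0.1607, -0.0002], [0.1607, 0.987, -0.0], [0.0002, -0.0001, -1.0]]
ft_force [-0.3405, -0.9143, -4.2432]
grip_width 0.1891
grasp_force 117.958
```

View pics/c5.png

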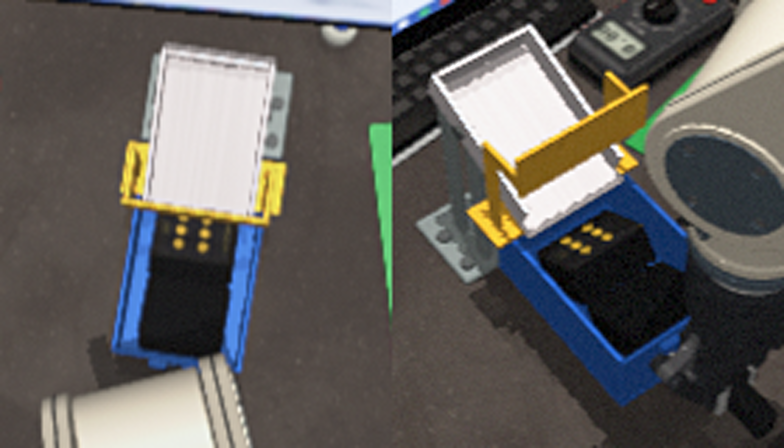

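Both boxes are in the tray and the chute is empty (crop: boxes at about (190,285) and (600,275)). I'll lower and then check heights before backing out.

>>> play_rows --increments '[0, 0, 0.008, 0, 0, 0, 0, 0, 0.02, 0, 0, 0, 0, 0, 0.033, 0, 0, 0, 0, 0, 0.046, 0, 0, 0, 0, 0, 0.053, 0, 0, 0]'

```text
clock: 7.1
tcp_pos: [0.4416, 0.1176, 0.0464]
tool_rot: [[-0.987, 0.161, -0.002], [0.161, 0.987, -0.0], [0.002, -0.001, -1.0]]
ft_force: [-1.2, -0.0, -3.2]
grip_width: 0.185
grasp_force: 118.1
```

>>> play_rows --increments '[0, 0, 0.001, 0, 0, 0, 0, 0, 0.002, 0, 0, 0, 0, 0, 0.002, 0, 0, 0]'

```text
clock: 7.4
tcp_pos: [0.4425, 0.1179, 0.0462]
tool_rot: [[-0.987, 0.161, 0.001], [0.161, 0.987, 0.0], [-0.001, 0.0, -1.0]]
ft_force: [0.5, 0.7, -2.2]
grip_width: 0.187
grasp_force: 118.0
```

```bash
python3 -c "
from h import *
st();p,d=snap('top','top6')
p=p.astype(int);vv,uu=np.mgrid[:480,:640];W=world('top',d,uu.ravel(),vv.ravel()).reshape(480,640,3)
c=np.array([.987,-.16]);q=W[...,:2]-[.6125,.091];x=q@c;y=q@[.16,.987]
for a in range(-120,60,15):
    m=(x>a/1e3)&(x<(a+15)/1e3)&(abs(y)<.045)
    print(a,m.sum(),np.percentile(W[m][:,2],[5,50,95]).round(3) if m.sum()>3 else '')
m=(p[...,0]>150)&(p[...,1]>120)&(p[...,2]<90)&(abs(y)<.07)&(abs(y)>.05)&(x>.01)&(x<.055);print('plate top z',np.median(W[m][:,2]))
"
```

```text
clock 7.4
q [0.2343, 0.5288, 2.0931, -0.0, 0.5192, -1.1751]
tcp_pos [0.4425, 0.1179, 0.0462]
tool_rot [[-0.987, 0.1606, 0.0005], [0.1606, 0.987, 0.0001], [-0.0005, 0.0002, -1.0]]
ft_force [0.4949, 0.7167, -2.2097]
grip_width 0.1869
grasp_force 117.9514
-120 267 [0.011 0.056 0.368]
-105 1443 [0.06  1.342 1.342]
-90 219 [0.011 0.055 0.062]
-75 216 [0.009 0.047 0.052]
-60 223 [0.01  0.044 0.055]
-45 225 [0.01  0.062 0.07 ]
-30 209 [0.009 0.058 0.065]
-15 336 [0.011 0.052 0.189]
0 262 [0.128 0.134 0.159]
15 274 [0.135 0.14  0.165]
30 269 [0.141 0.146 0.17 ]
45 272 [0.147 0.151 0.176]
plate top z 0.08132287540399774
```

The gate is shut (plate top at 0.081 as before), and nothing obstructs backing out. I'll back out gently.

>>> play_rows --increments '[0.005, 0, 0, 0, 0, 0, 0.017, 0, 0, 0, 0, 0, 0.032, 0, 0, 0, 0, 0, 0.045, 0, 0, 0, 0, 0, 0.052, 0, 0, 0, 0, 0]'

```text
clock: 7.95
tcp_pos: [0.3884, 0.1261, 0.046]
tool_rot: [[-0.987, 0.16, -0.002], [0.16, 0.987, -0.001], [0.002, -0.001, -1.0]]
ft_force: [0.3, -0.3, -3.7]
grip_width: 0.189
grasp_force: 118.0
```

>>> play_rows --increments '[0.003, 0, -0.004, 0, 0, 0, 0.003, 0, -0.012, 0, 0, 0, 0.003, 0, -0.02, 0, 0, 0, 0.003, 0, -0.025, 0, 0, 0, 0.003, 0, -0.025, 0, 0, 0]'

```text
clock: 8.45
tcp_pos: [0.3891, 0.1268, 0.0721]
tool_rot: [[-0.987, 0.161, 0.002], [0.161, 0.987, 0.001], [-0.002, 0.001, -1.0]]
ft_force: [0.9, -0.3, -3.2]
grip_width: 0.187
grasp_force: 118.1
```

```bash
python3 -c "
from h import *
st();go(.392,-.1,.071,-9.2);go(.4766,-.1538,.071,-9.2)
p,d=snap('top','top7')
p=p.astype(int);vv,uu=np.mgrid[:480,:640];W=world('top',d,uu.ravel(),vv.ravel()).reshape(480,640,3)
m=(p[...,0]>150)&(p[...,1]>120)&(p[...,2]<90)&(uu>280)&(uu<360)&(vv>210)&(vv<260)&(W[...,2]<.12)&(W[...,2]>.05);print(m.sum(),'plate top z',np.median(W[m][:,2]))"
```

```text
clock 8.45
q [0.2861, 0.4295, 2.1918, -0.0001, 0.5178, -1.1232]
tcp_pos [0.3891, 0.1268, 0.0721]
tool_rot [[-0.987, 0.1608, 0.0024], [0.1608, 0.987, 0.0007], [-0.0023, 0.0011, -1.0]]
ft_force [0.9424, -0.3484, -3.2358]
grip_width 0.1873
grasp_force 118.136
inc [-0.0394, -0.2234, 0.0009] [0.06, 0.13, -0.05]
inc [-0.1315, -0.2629, 0.0011] [0.06, 0.13, -0.05]
147 plate top z 0.08015254557124685
```

>>> play_rows --increments '[-0.002, -0.012, 0, 0, 0, 0, -0.008, -0.04, 0, 0, 0, 0, -0.014, -0.075, 0, 0, 0, 0, -0.02, -0.11, 0, 0, 0, 0, -0.026, -0.145, 0, 0, 0, 0]'

```text
clock: 9.0
tcp_pos: [0.3897, -0.0225, 0.0708]
tool_rot: [[-0.987, 0.16, -0.001], [0.16, 0.987, -0.0], [0.001, -0.0, -1.0]]
ft_force: [0.4, -0.0, -3.3]
grip_width: 0.189
grasp_force: 118.1
```

>>> play_rows --increments '[-0.008, -0.032, 0, 0, 0, 0, -0.022, -0.06, 0, 0, 0, 0, -0.045, -0.085, 0, 0, 0, 0, -0.07, -0.105, 0, 0, 0, 0, -0.093, -0.113, 0, 0, 0, 0]'

```text
clock: 9.5
tcp_pos: [0.464, -0.1498, 0.0707]
tool_rot: [[-0.987, 0.163, -0.001], [0.163, 0.987, -0.0], [0.001, -0.0, -1.0]]
ft_force: [0.5, 0.6, -3.1]
grip_width: 0.19
grasp_force: 118.1
```

>>> play_rows --increments '[-0.01, -0.005, 0, 0, 0, 0, -0.012, -0.005, 0, 0, 0, 0, -0.012, -0.005, 0, 0, 0, 0]'

```text
clock: 9.8
tcp_pos: [0.4737, -0.1535, 0.0705]
tool_rot: [[-0.987, 0.161, -0.002], [0.161, 0.987, 0.001], [0.002, 0.0, -1.0]]
ft_force: [0.5, -0.5, -3.7]
grip_width: 0.187
grasp_force: 118.2
```

```bash
python3 -c "
from h import *
st();go(.4766,-.1538,.045,-9.2);tray('top','top8',360,490,190,330,.032)"
```

```text
clock 9.8
q [-0.3373, 0.5159, 2.0012, 0.0, 0.6267, -1.7469]
tcp_pos [0.4737, -0.1535, 0.0705]
tool_rot [[-0.987, 0.1605, -0.002], [0.1605, 0.987, 0.0007], [0.0021, 0.0004, -1.0]]
ft_force [0.4754, -0.4837, -3.6511]
grip_width 0.1872
grasp_force 118.1563
inc [-0.003, 0.0002, 0.0255] [0.02, -0.12, -0.04]
floor 573 slopes deg x,y [-0.57 -0.44] mean [ 0.6262 -0.1813  0.0347]
rim 326 slopes deg x,y [-0.73 -0.01] mean [ 0.612  -0.1728  0.0902]
rect [ 598.  -173.6] [109.6 165.1] 80.4
```

Tray centre is at (0.598, -0.174), over the mat's centre, with the underside at about 0.031. I'll lower it 27 mm onto the mat.

>>> play_rows --increments '[0, 0, 0.007, 0, 0, 0, 0, 0, 0.016, 0, 0, 0, 0, 0, 0.023, 0, 0, 0, 0, 0, 0.026, 0, 0, 0, 0, 0, 0.027, 0, 0, 0]'

```text
clock: 10.35
tcp_pos: [0.4746, -0.1537, 0.0434]
tool_rot: [[-0.987, 0.16, -0.001], [0.16, 0.987, 0.0], [0.001, 0.0, -1.0]]
ft_force: [-1.2, 1.0, -1.5]
grip_width: 0.187
grasp_force: 118.3
```

>>> play_rows --increments '[0, 0, 0, 0, 0, 0, 0, 0, 0, 0, 0, 0, 0, 0, 0, 0, 0, 0]'

```text
clock: 10.65
tcp_pos: [0.4752, -0.1541, 0.0443]
tool_rot: [[-0.987, 0.161, 0.0], [0.161, 0.987, -0.0], [-0.0, -0.0, -1.0]]
ft_force: [-1.0, -0.3, -3.0]
grip_width: 0.187
grasp_force: 118.0
```

```bash
python3 -c "
from h import *
st();tray('top','top9',360,490,190,330,.005)"
```

```text
clock 10.65
q [-0.3374, 0.5675, 2.0037, -0.0, 0.5699, -1.7467]
tcp_pos [0.4752, -0.1541, 0.0443]
tool_rot [[-0.987, 0.1607, 0.0005], [0.1607, 0.987, -0.0002], [-0.0005, -0.0001, -1.0]]
ft_force [-0.9558, -0.2858, -2.9864]
grip_width 0.1869
grasp_force 118.0373
floor 571 slopes deg x,y [-0.36  0.18] mean [ 0.6273 -0.1827  0.0089]
rim 309 slopes deg x,y [-0.5 -0.1] mean [ 0.6148 -0.1751  0.0642]
rect [ 599.8 -174. ] [108.8 163.8] 80.5
```

>>> play_rows --increments '[0, 0, 0.001, 0, 0, 0, 0, 0, 0.002, 0, 0, 0, 0, 0, 0.002, 0, 0, 0]'

```text
clock: 11.0
tcp_pos: [0.4751, -0.1543, 0.0425]
tool_rot: [[-0.987, 0.161, 0.0], [0.161, 0.987, -0.0], [-0.0, -0.0, -1.0]]
ft_force: [-3.0, -0.5, 4.9]
grip_width: 0.192
grasp_force: 119.2
```

>>> play_rows --increments '[0, 0, 0, 0, 0, 0, 0, 0, 0, 0, 0, 0, 0, 0, 0, 0, 0, 0, 0, 0, 0, 0, 0, 0, 0, 0, 0, 0, 0, 0]' --grip 100

```text
clock: 11.5
tcp_pos: [0.4751, -0.154, 0.042]
tool_rot: [[-0.987, 0.161, 0.0], [0.161, 0.987, -0.0], [-0.0, -0.0, -1.0]]
ft_force: [-1.1, -0.1, -0.9]
grip_width: 0.995
grasp_force: 0.0
```

>>> play_rows --increments '[0, 0, -0.015, 0, 0, 0, 0, 0, -0.04, 0, 0, 0, 0, 0, -0.07, 0, 0, 0, 0, 0, -0.1, 0, 0, 0, 0, 0, -0.12, 0, 0, 0]'

```text
clock: 12.0
tcp_pos: [0.4756, -0.1542, 0.164]
tool_rot: [[-0.987, 0.161, 0.002], [0.161, 0.987, -0.001], [-0.002, -0.0, -1.0]]
ft_force: [0.6, 0.2, -1.0]
grip_width: 1.003
grasp_force: 0.0
```

>>> play_rows --increments '[0.02, 0, -0.02, 0, 0, 0, 0.04, 0, -0.04, 0, 0, 0, 0.05, 0, -0.05, 0, 0, 0, 0.05, 0, -0.05, 0, 0, 0, 0.05, 0, -0.05, 0, 0, 0]'

```text
clock: 12.5
tcp_pos: [0.426, -0.1461, 0.2121]
tool_rot: [[-0.987, 0.161, 0.001], [0.161, 0.987, -0.0], [-0.001, -0.0, -1.0]]
ft_force: [0.3, -0.0, -0.0]
grip_width: 0.998
grasp_force: 0.0
```

```bash
python3 -c "
from h import *
st();tray('top','top10',360,490,190,330,.005)"
```

```text
clock 12.5
q [-0.3568, 0.2047, 2.0264, 0.0, 0.9094, -1.7661]
tcp_pos [0.426, -0.1461, 0.2121]
tool_rot [[-0.987, 0.1608, 0.001], [0.1608, 0.987, -0.0004], [-0.0011, -0.0002, -1.0]]
ft_force [0.2698, -0.0456, -0.0256]
grip_width 0.9978
grasp_force 0.0
floor 583 slopes deg x,y [ 0.2  -0.24] mean [ 0.6249 -0.1838  0.0081]
rim 409 slopes deg x,y [ 0.09 -0.08] mean [ 0.5941 -0.1741  0.0632]
rect [ 599.7 -174. ] [108.8 165.4] 79.9
```

View pics/top10.png

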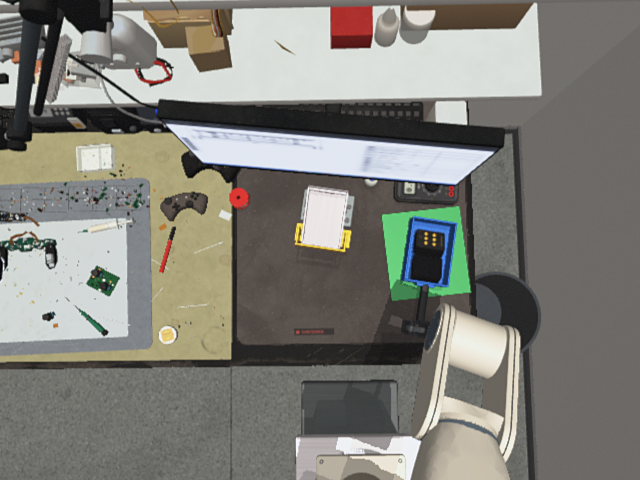

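The tray stands level on the mat, centred at about (430,253), with both boxes inside. The gate is shut, the reel is still at (238,198) and the gripper is clear.

```bash
python3 -c "
from h import *
print(ticket.hand_in())"
```

```text
the job is handed in; nothing more can be done
None
```

The job is handed in (it returned no verdict): the last camera view showed both boxes in the tray, which stands level and released within 2 mm of the mat's centre, with the gate shut and the reel still in place.

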